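Test the orange roller switch of a drilling cradle

TASK

The two drilling cradles on the bench have just been fitted with roller-lever switches, and the one with the orange roller has to be tested. Press its roller arm down from above until the switch clicks, then let go so that the arm springs all the way back up. Do not press the arm with the blue roller.

Things in the scene. Friction and masses are not known exactly. Their poses are not given: they have to be found in the camera images.
- orange_roller (a point): Centre of the orange roller (24 mm diameter, 16 mm wide) at the free end of the steel switch arm; 115 mm above the bench at rest. Site axes at rest: x level from the roller towards the arm's hinge (away from the robot, within 0.25 rad), y along the axle, z up. Nothing but its own arm is within 45 mm sideways; below it is free down to the cradle's plate, 15 mm above the bench.
- orange_lever (a joint): Angle of the orange roller's arm (70 mm hinge to roller, sloping 25 degrees up at rest): 0 rad at rest, grows as the roller is pushed down, clicks at 0.35 rad (roller 24 mm lower), end stop at 0.75 rad (51 mm lower). Push the roller down 30 to 45 mm; it also swings 3 to 7 mm away from the hinge. A spring returns it: 2 N to start, 4 N at the click, 6 N at the stop.
- blue_roller (a point): The same point on a second, equal cradle with a blue roller, the bystander; either may be left or right. Each cradle: fixed grey plate 180 x 230 mm, two plywood risers 94 mm high (cleats to 110 mm) with inner faces 75 mm either side of the roller; the grey and black switch carrying the arm is 107 mm high, its near face 50 mm behind the roller's centre.
- blue_lever (a joint): Angle of the blue roller's arm, measured in the same way; it must stay up (below 0.15 rad).

How it is judged:
By the outcome, as a careful person would: the job done as asked, in the order asked, and still so for the second after the job is handed in, with the robot touching nothing.
It also fails if it takes over 29 s, if anything falls off the work surface, if the arm or the gripper's body presses on something with over 40 N, if the wrist force passes 120 N, or if a joint passes its speed limit or range.

ROBOT

A 6-joint arm with a two-finger parallel gripper is mounted at the origin on the work surface. World frame = base frame: x ahead of the robot, y to its left, z up, the work surface at z = 0. Lengths are in m, angles in rad, forces in N, time in s.
With the tool pointing down it reaches from about 0.375 to 0.9 m from the base axis. Payload 3.1 kg.
Tool frame: the origin (TCP) lies midway between the tips of the shut fingers; the grasp point (between the pads) lies 19 mm behind it; z points along the fingers, y is the line along which they close (so a half turn about z gives the same grasp; the last joint's range is limited). The gripper opens to 85 mm and grips with 20 to 120 N. Pads are 22 mm wide; open, the fingers measure 114 mm over their backs; the gripper's body (76 mm by 85 mm) begins 54 mm behind the grasp point. The pads swing forward as they close: fully open they stand 13 mm farther back than shut.
Start: joints at [1.052, 0.527, 1.433, -0, 1.181, -0.178], TCP at [0.208, 0.589, 0.201] pointing down, gripper open.
Joint ranges: [-3.08, 3.08], [-0.75, 2.2], [0.22, 2.44], [-1.43, 4.57], [0, 2.65], [-2.85, 2.85]. Speed limits (rad/s): [2.79, 2.79, 3.14, 3.14, 3.14, 3.14].

INTERFACE

Orientations are given as a rotation vector (axis times angle).
In Python, from bench import bot gives the robot as it stands. The module is installed in compiled form; this text tells all that it offers.
- The arm moves only by the tool send_rows, never from a script. Its argument "deltas" is text: rows parted by semicolons, each of 4 numbers parted by spaces: the shift along the world's x, y, z as a fraction of full scale, then the turn about the world's z as a fraction of full scale. In form: tx ty tz yaw; .... A call has 1 to 20 rows; each row is the pose to reach, as a shift and turn from the pose commanded when the call began; what a row does not reach only later rows make up. Full scale, the value 1, is 750 mm for a shift and 60 degrees for a turn. A row lasts 1/10 s, in which the tool goes at most 50 mm and 8.59 degrees, less where a joint would pass 70% of its speed; a pose out of reach is approached as far as the arm can. A call with a number of a shift or a turn outside -1 to 1 is refused whole. A call with a gripper value outside its range is refused whole. "fingers" is the finger opening in mm, from 0 to 85.4, set as the call begins (left out, the last holds). The fingers move at their own pace and stop on an object; "force" is the grip in N (left out, the last holds). Time passes only in rows, so rows that repeat a pose let the fingers close. It gives the time, the measured TCP pose, the force, the opening and the grip force at its end, in the units of the state.
- bot.sense(): the state, without advancing time (a new reading comes with each control period).
- bot.camera(name): name is "scene" or "top" or "wrist"; returns a dict with "img" (400x640x3 uint8, red, green, blue), "range_z" (400x640 float32, m along the optical axis (not along the pixel's ray), 0 where there is no reading), "intrinsics" (3x3 intrinsics, pixels), "R" (3x3) and "t" (3): a world point X has camera coordinates R X + t. Camera axes: x right, y down, z forward; pixel columns grow to the right and rows downward; lengths in m; the calibration is good to about 2 mm. A picture is of the moment at which its call begins.
- bot.hand_in(): hands the job in; it is judged then, once.
The state is a dict: "time": time; "q": joint angles; "joint_vel": joint speeds; "tau": joint torques, N m; "tcp_pos": TCP position; "tcp_rot": TCP orientation; "ft_force": force on the tool from outside, world axes, zero at the start; "ft_torque": the same for the moment, N m; "grip_width": finger opening in m; "finger_force": force on a finger pad.
Only numpy, scipy, OpenCV 4.12 (cv2) and the standard library are available. Lean on these libraries where they do the work, as an engineer would, in place of code of your own. Each camera call takes 0.05 s, during which the arm holds its last target. There are 200 camera calls.

## Working session

There is one attempt and no reset: what is moved stays moved. The work goes in short steps, Python scripts to look and compute and a tool call to move; the robot and the scene stay as the last step left them, time stands still between calls to the robot, and variables do not carry over. Pictures are saved under pics/ and viewed, at most 10 in all, crops included, and the job is handed in when it is done.

Besides the shell and the picture viewer there is one more tool, called after "Emit:" by a JSON object that holds its "fn" and its "kwargs", one argument or row to a line. send_rows: Moves the arm, as the interface text tells. Shift numbers are shares of 750 mm and turn numbers shares of 60 degrees, none past 1 either way. Its arguments: {"type":"object","properties":{"deltas":{"type":"string"},"fingers":{"type":"number"},"force":{"type":"number"}},"required":["deltas"]}

```bash
mkdir -p pics
cat > h.py <<'E'
import numpy as np, cv2
from bench import bot
def pts(c,m):
    v,u=np.nonzero(m&(c['range_z']>0)); z=c['range_z'][v,u]
    K=np.array(c['intrinsics']); P=np.linalg.inv(K)@np.vstack([u,v,np.ones_like(u)])*z
    return (np.array(c['R']).T@(P-np.array(c['t']).reshape(3,1))).T,u,v
def masks(img):
    h=cv2.cvtColor(img,cv2.COLOR_RGB2HSV)
    return {'orange':cv2.inRange(h,(5,170,120),(18,255,255))>0,'blue':cv2.inRange(h,(98,150,80),(125,255,255))>0}
E
python3 - <<'E'
from h import *
s=bot.sense(); print(s['time'],s['tcp_pos'],s['tcp_rot'],s['ft_force'])
ims=[]
for n in ('scene','top'):
    c=bot.camera(n); ims.append(c['img'])
    for k,m in masks(c['img']).items():
        nl,l,st,ce=cv2.connectedComponentsWithStats(m.astype('uint8'))
        for i in range(1,nl):
            if st[i,4]>25:
                P,u,v=pts(c,l==i)
                if len(P): print(n,k,st[i],np.median(P,0).round(3),P.min(0).round(3),P.max(0).round(3))
cv2.imwrite('pics/a.png',cv2.resize(np.vstack(ims),(480,600))[:,:,::-1])
E
```

```text
0.0 [0.20786932 0.58857688 0.19954042] [-0.53100409 -3.09562921  0.00320978] [ 0.04205306 -0.106763   -0.03727039]
scene orange [ 539   96   98   46 1923] [0.466 0.549 0.18 ] [-0.691  0.502 -0.303] [0.547 1.383 0.183]
scene orange [198 190  11  11  84] [ 0.508 -0.196  0.124] [ 0.291 -0.236 -0.001] [ 0.518 -0.186  0.128]
scene orange [ 92 383  33  17  53] [ 0.806 -0.323  0.019] [ 0.782 -0.352 -0.001] [ 0.83  -0.296  0.026]
scene blue [396 199  11   9  74] [0.597 0.143 0.124] [0.587 0.135 0.119] [0.603 0.151 0.129]
top orange [440 233   8   7  39] [ 0.501 -0.195  0.127] [ 0.496 -0.201  0.122] [ 0.506 -0.189  0.13 ]
top blue [245 188   9  10  69] [0.586 0.142 0.126] [0.579 0.135 0.12 ] [0.594 0.149 0.13 ]
```

View pics/a.png

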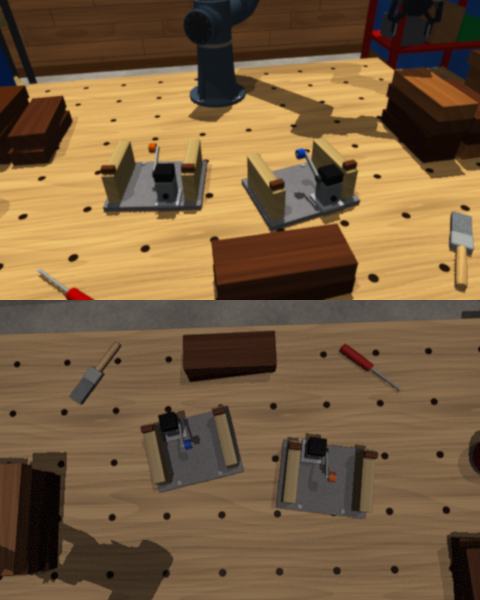

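The orange roller is on the right in the top view (px 444,236) and the blue one on the left (px 249,193). They sit at about (0.504, -0.195) and (0.59, 0.142), with tops at 0.127 as expected. I'll lift, shut the fingers and cross over high.

Emit:
{"fn": "send_rows", "kwargs": {
  "deltas": "0 0 0.08 0;0 0 0.16 0;0 0 0.16 0;0.32 -0.65 0.16 0;0.32 -0.65 0.16 0;0.32 -0.65 0.16 0;0.32 -0.65 0.16 0;0.32 -0.65 0.16 0;0.32 -0.65 0.16 0;0.32 -0.65 0.16 0;0.32 -0.65 0.16 0;0.32 -0.65 0.16 0;0.32 -0.65 0.16 0;0.32 -0.65 0.16 0;0.32 -0.65 0.16 0;0.32 -0.65 0.16 0;0.32 -0.65 0.16 0;0.32 -0.65 0.16 0",
  "fingers": 0
}}

```text
time: 1.9
tcp_pos: [0.4474, 0.103, 0.3204]
tcp_rot: [-0.528, -3.096, -0.0]
ft_force: [0.4, 0.1, 0.0]
grip_width: -0.0002
finger_force: 0.0
```

Emit:
{"fn": "send_rows", "kwargs": {
  "deltas": "0.07 -0.4 0 0.32;0.07 -0.4 0 0.32;0.07 -0.4 0 0.32;0.07 -0.4 0 0.32;0.07 -0.4 0 0.32;0.07 -0.4 0 0.32;0.07 -0.4 0 0.32;0.07 -0.4 -0.1 0.32;0.07 -0.4 -0.1 0.32;0.07 -0.4 -0.1 0.32;0.07 -0.4 -0.1 0.32;0.07 -0.4 -0.1 0.32"
}}

```text
time: 3.1
tcp_pos: [0.5022, -0.198, 0.2475]
tcp_rot: [0.005, 3.138, -0.003]
ft_force: [0.2, 0.3, 0.1]
grip_width: 0.0004
finger_force: 0.0
```

Run:
```python
from h import *
s=bot.sense(); print(s['time'],s['tcp_pos'],s['tcp_rot'],s['ft_force'])
ims=[]
for n in ('wrist','top','scene'):
    c=bot.camera(n); ims.append(c['img'])
    for k,m in masks(c['img']).items():
        nl,l,st,ce=cv2.connectedComponentsWithStats(m.astype('uint8'))
        for i in range(1,nl):
            if st[i,4]>25:
                P,u,v=pts(c,l==i)
                P=P[(P[:,2]>.1)&(P[:,2]<.14)]
                if len(P): print(n,k,st[i],np.median(P,0).round(3),P.min(0).round(3),P.max(0).round(3))
cv2.imwrite('pics/b.png',cv2.resize(np.vstack(ims[:2]),(480,600))[:,:,::-1])
```

```text
3.1 [ 0.50222284 -0.19804012  0.24748199] [ 0.00482503  3.13830434 -0.00321889] [0.23959325 0.25103398 0.10437793]
wrist orange [319 170  12  18 108] [ 0.496 -0.198  0.123] [ 0.491 -0.201  0.117] [ 0.505 -0.192  0.127]
top blue [245 187  10  11  83] [0.586 0.141 0.126] [0.578 0.133 0.117] [0.596 0.149 0.13 ]
scene orange [ 527   91  110   51 2426] [0.389 0.67  0.136] [0.315 0.667 0.134] [0.462 0.673 0.138]
scene orange [198 191  11  10  30] [ 0.504 -0.199  0.126] [ 0.498 -0.203  0.117] [ 0.515 -0.186  0.128]
scene blue [396 199  11   9  79] [0.598 0.143 0.125] [0.588 0.134 0.116] [0.603 0.15  0.128]
```

View pics/b.png

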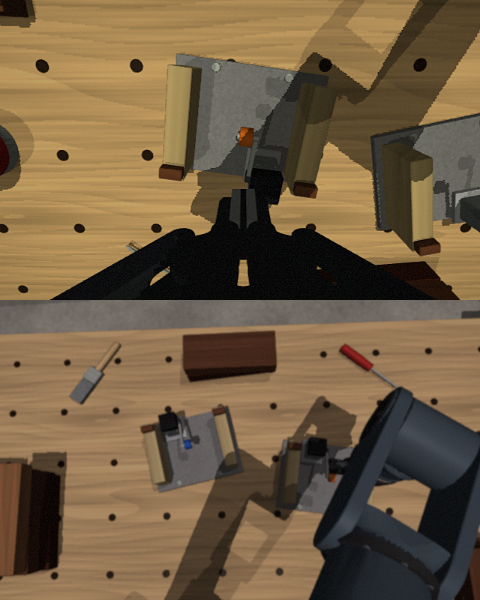

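The wrist view shows the orange roller at about px (325,179), almost under the tool and with nothing near it. Its centre is about (0.502, -0.196). I'll descend to just above it, then press slowly.

Emit:
{"fn": "send_rows", "kwargs": {
  "deltas": "-0.006 0.003 -0.05 0;-0.006 0.003 -0.1 0;-0.006 0.003 -0.14 0;-0.006 0.003 -0.14 0;-0.006 0.003 -0.14 0"
}}

```text
time: 3.75
tcp_pos: [0.4969, -0.1964, 0.1413]
tcp_rot: [0.007, 3.141, -0.001]
ft_force: [0.2, -1.2, 0.1]
grip_width: 0.0005
finger_force: 0.0
```

Next I go down to z = 0.089, a 38 mm push.

Emit:
{"fn": "send_rows", "kwargs": {
  "deltas": "0 0 -0.01 0;0 0 -0.02 0;0 0 -0.03 0;0 0 -0.04 0;0 0 -0.05 0;0 0 -0.06 0;0 0 -0.069 0;0 0 -0.069 0;0 0 -0.069 0;0 0 -0.069 0"
}}

```text
time: 4.75
tcp_pos: [0.496, -0.1957, 0.089]
tcp_rot: [-0.007, -3.141, -0.001]
ft_force: [-2.5, 1.3, 3.7]
grip_width: 0.0002
finger_force: 2.0
```

Run:
```python
from h import *
print(bot.sense()['tcp_pos'],bot.sense()['ft_force'])
c=bot.camera('scene'); im=c['img'][140:300,120:320]
for k,m in masks(c['img']).items():
    P,u,v=pts(c,m); P=P[(P[:,2]>.03)&(P[:,2]<.14)&(abs(P[:,1])<.3)]; print(k,len(P),np.median(P,0) if len(P) else 0)
cv2.imwrite('pics/c.png',cv2.resize(im,(700,560))[:,:,::-1])
```

```text
[ 0.49601556 -0.19574729  0.088997  ] [-2.45261289  1.32548432  3.67327306]
orange 393 [0.8423807  0.05842441 0.09104559]
blue 84 [0.59683914 0.14267693 0.12433305]
```

View pics/c.png

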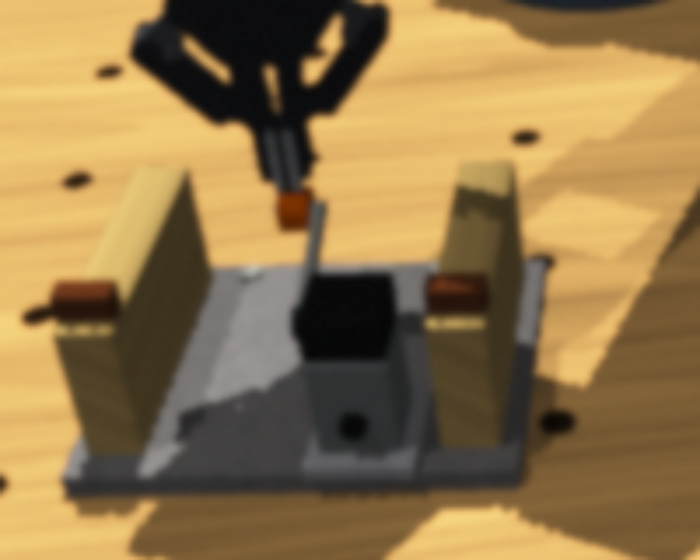

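The roller (crop px 294,210) sits right under the fingertips. I'll measure how far it has dropped.

Run:
```python
from h import *
c=bot.camera('scene')
h=cv2.cvtColor(c['img'],cv2.COLOR_RGB2HSV)
m=np.zeros((400,640),bool); m[190:210,190:215]=1
m&=cv2.inRange(h,(3,170,60),(16,255,255))>0
P,u,v=pts(c,m)
print(len(P),u.min(),u.max(),v.min(),v.max(),np.median(P,0),np.percentile(P,[5,95],axis=0))
K=np.array(c['intrinsics']);R=np.array(c['R']);t=np.array(c['t'])
def pr(X):
    q=K@(R@np.array(X)+t); return q[:2]/q[2]
print(pr([.503,-.195,.115]),pr([.498,-.195,.077]),pr([.496,-.196,.089]))
s=bot.sense();print(s['ft_force'],s['ft_torque'])
```

```text
98 199 208 194 205 [ 0.51070763 -0.19491646  0.11476036] [[ 0.50314833 -0.20192075  0.10460893]
 [ 0.51410206 -0.18760061  0.1199332 ]]
[203.35091892 196.92493028] [206.74248697 212.58234078] [205.23456881 206.68514605]
[-3.02108333  1.04439496  3.53508546] [ 0.22866243  0.49592937 -0.04635064]
```

The roller has barely dropped (its surface is at z ≈ 0.115) and the tool feels a push in -x, so the tips slid down its near side. I'll raise the tool straight up and compare tip and roller in the same camera.

Emit:
{"fn": "send_rows", "kwargs": {
  "deltas": "-0.005 0 0.02 0;-0.005 0 0.04 0;-0.005 0 0.07 0;0 0 0.08 0;0 0 0.08 0"
}}

```text
time: 5.35
tcp_pos: [0.4985, -0.1972, 0.1507]
tcp_rot: [0.007, 3.136, -0.005]
ft_force: [-0.3, 0.6, -0.6]
grip_width: 0.0001
finger_force: 0.0
```

Run:
```python
from h import *
s=bot.sense();print(s['time'],s['tcp_pos'],s['ft_force'])
c=bot.camera('scene'); w=bot.camera('wrist')
K=np.array(c['intrinsics']);R=np.array(c['R']);t=np.array(c['t'])
X=np.array(s['tcp_pos'])
for cc in (c,w):
    q=np.array(cc['intrinsics'])@(np.array(cc['R'])@X+np.array(cc['t'])); print('tcp px',q[:2]/q[2])
    h=cv2.cvtColor(cc['img'],cv2.COLOR_RGB2HSV)
    P,u,v=pts(cc,cv2.inRange(h,(3,170,60),(16,255,255))>0)
    k=(P[:,2]>.08)&(P[:,2]<.135)&(abs(P[:,1]+.195)<.03)&(abs(P[:,0]-.5)<.04); P=P[k]
    print('roller',len(P),u[k].mean(),v[k].mean(),np.median(P,0),np.percentile(P,[3,97],axis=0).round(4).tolist())
    # finger points
    P,u,v=pts(cc,np.ones((400,640),bool)); k=(abs(P[:,1]-X[1])<.02)&(P[:,2]>X[2]-.01)&(P[:,2]<X[2]+.03)&(abs(P[:,0]-X[0])<.04)
    if k.sum(): print('finger',k.sum(),np.percentile(P[k],[1,50,99],axis=0).round(4).tolist())
a=cv2.resize(c['img'][160:240,160:260],(500,400)); b=cv2.resize(w['img'][140:300,240:400],(400,400))
cv2.imwrite('pics/d.png',cv2.resize(np.hstack([a,b]),(800,356))[:,:,::-1])
```

```text
5.35 [ 0.49848283 -0.19716755  0.1506931 ] [-0.32830458  0.55522921 -0.62987092]
tcp px [199.03532449 178.75006788]
roller 115 202.43478260869566 196.6086956521739 [ 0.51274548 -0.19539777  0.12220095] [[0.4996, -0.2029, 0.1103], [0.5168, -0.1871, 0.1268]]
tcp px [320.65826745 245.22281998]
roller 907 327.17750826901874 228.00110253583242 [ 0.49944584 -0.19353605  0.12322987] [[0.4918, -0.2009, 0.1139], [0.5117, -0.1859, 0.1255]]
```

View pics/d.png

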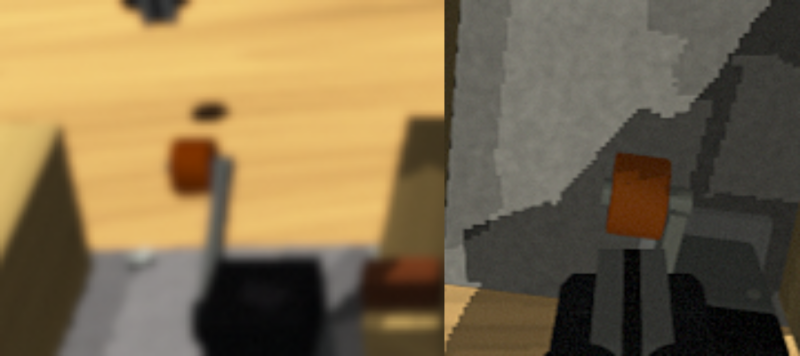

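The fingertip shows at scene px (195,165), but the reported TCP projects to (199,179), so the two disagree. I'll read the tip's real position from the depth image.

Run:
```python
from h import *
s=bot.sense();X=np.array(s['tcp_pos']);print(X,s['q'])
for n,box in (('scene',(150,180,180,215)),('wrist',(235,300,300,350))):
    c=bot.camera(n); m=np.zeros((400,640),bool); m[box[0]:box[1],box[2]:box[3]]=1
    g=cv2.cvtColor(c['img'],cv2.COLOR_RGB2HSV); m&=(g[:,:,1]<110)
    P,u,v=pts(c,m); k=(P[:,2]>.13)&(P[:,2]<.35)&(abs(P[:,0]-.5)<.08); P,u,v=P[k],u[k],v[k]
    print(n,len(P),c['range_z'][box[0]:box[1],190:205].min())
    rows=np.unique(v)
    for r in (rows[::-1] if n=='scene' else rows)[:10]: 
        j=v==r; print(r,u[j].min(),u[j].max(),np.median(P[j],0).round(4),P[j,1].min().round(4),P[j,1].max().round(4))
```

```text
[ 0.4964718  -0.19598043  0.14868603] [-5.85521503e-01  4.76223068e-01  1.71510353e+00  1.21828994e-04
  9.49678246e-01 -2.15179442e+00]
scene 186 0.0
165 194 194 [ 0.5087 -0.1996  0.1846] -0.1996 -0.1996
164 193 199 [ 0.5077 -0.1962  0.1859] -0.2011 -0.1911
163 193 200 [ 0.5085 -0.1949  0.1879] -0.2003 -0.1895
162 192 200 [ 0.5083 -0.1954  0.1898] -0.202 -0.1892
161 191 200 [ 0.5074 -0.1961  0.1914] -0.2038 -0.1892
160 190 201 [ 0.5071 -0.1955  0.1928] -0.2054 -0.1871
159 189 201 [ 0.5074 -0.196   0.195 ] -0.2066 -0.187
158 189 201 [ 0.5077 -0.1955  0.1969] -0.2063 -0.1862
157 189 202 [ 0.5081 -0.1945  0.1992] -0.2062 -0.1849
156 189 202 [ 0.5065 -0.1943  0.2006] -0.2054 -0.1847
wrist 1752 0.0
252 309 338 [ 0.4854 -0.195   0.1817] -0.2012 -0.1884
253 309 338 [ 0.4854 -0.1957  0.1828] -0.2012 -0.1884
254 309 338 [ 0.4854 -0.195   0.1838] -0.2011 -0.1885
255 309 338 [ 0.4853 -0.1948  0.185 ] -0.201 -0.1886
256 309 338 [ 0.4852 -0.1942  0.1861] -0.201 -0.1886
257 309 338 [ 0.4855 -0.1937  0.1865] -0.201 -0.1886
258 308 339 [ 0.4853 -0.195   0.1878] -0.2013 -0.1882
259 308 339 [ 0.4853 -0.1959  0.1889] -0.2013 -0.1882
260 308 339 [ 0.4854 -0.1948  0.1895] -0.2013 -0.1883
261 308 339 [ 0.4855 -0.1946  0.1901] -0.2013 -0.1884
```

Both cameras put the real tips at z ≈ 0.182 while the TCP reads 0.149, so the tips are 33 mm higher than reported. They agree in x and y. The first press therefore pushed the roller only about 5 mm. For a 35 mm push, the reported TCP must be about 0.059.

Emit:
{"fn": "send_rows", "kwargs": {
  "deltas": "0.004 0.002 -0.03 0;0.004 0.002 -0.05 0;0.004 0.002 -0.06 0;0.004 0.002 -0.07 0;0.004 0.002 -0.08 0;0.004 0.002 -0.09 0;0.004 0.002 -0.1 0;0.004 0.002 -0.11 0;0.004 0.002 -0.12 0;0.004 0.002 -0.12 0;0.004 0.002 -0.12 0;0.004 0.002 -0.12 0"
}}

```text
time: 6.75
tcp_pos: [0.4991, -0.1944, 0.0591]
tcp_rot: [-0.007, -3.141, -0.0]
ft_force: [-3.1, 1.2, 5.3]
grip_width: 0.0001
finger_force: 2.5
```

Run:
```python
from h import *
s=bot.sense();print(s['time'],s['tcp_pos'],s['ft_force'])
c=bot.camera('scene')
h=cv2.cvtColor(c['img'],cv2.COLOR_RGB2HSV)
P,u,v=pts(c,cv2.inRange(h,(3,150,50),(16,255,255))>0)
k=(P[:,2]>.05)&(P[:,2]<.135)&(abs(P[:,1]+.195)<.02)&(abs(P[:,0]-.5)<.03); P=P[k]
print(len(P),u[k].mean(),v[k].mean(),np.median(P,0),np.percentile(P,[3,97],axis=0).round(4).tolist())
cv2.imwrite('pics/e.png',cv2.resize(c['img'][140:300,120:320],(700,560))[:,:,::-1])
```

```text
6.75 [ 0.49906236 -0.1943913   0.05911458] [-3.13294275  1.23410437  5.26050125]
67 206.62686567164178 211.9402985074627 [ 0.5073536  -0.19458501  0.08442655] [[0.4957, -0.2019, 0.077], [0.5112, -0.1847, 0.0896]]
```

View pics/e.png

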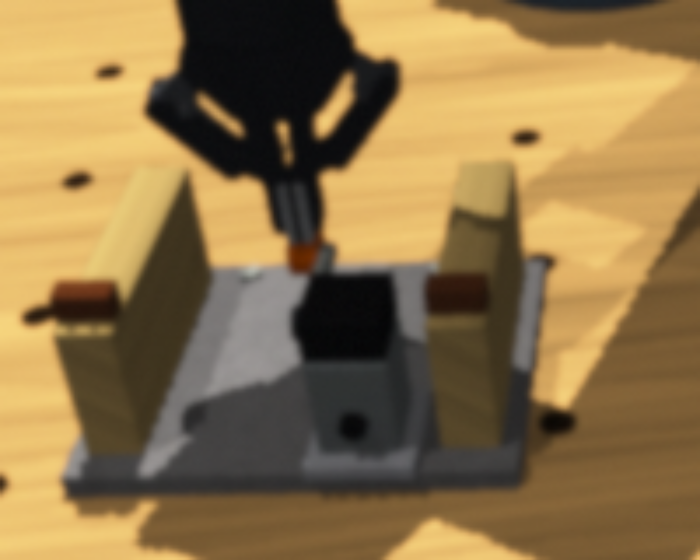

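The roller (crop px 305,255) is down about 38 mm and its top is at 0.090. The force is 5.3 N, well past the click. Now I release straight up.

Emit:
{"fn": "send_rows", "kwargs": {
  "deltas": "0 0 0.02 0;0 0 0.05 0;0 0 0.1 0;0 0 0.15 0;0 0 0.2 0;0 0 0.25 0;0 0 0.25 0;0 0 0.25 0;0 0 0.25 0;0 0 0.25 0"
}}

```text
time: 7.8
tcp_pos: [0.4986, -0.194, 0.2447]
tcp_rot: [-0.008, -3.139, -0.003]
ft_force: [-0.4, -0.1, -1.0]
grip_width: -0.0002
finger_force: 0.0
```

Run:
```python
from h import *
s=bot.sense();print(s['time'],s['tcp_pos'],s['ft_force'])
c=bot.camera('scene')
h=cv2.cvtColor(c['img'],cv2.COLOR_RGB2HSV)
P,u,v=pts(c,cv2.inRange(h,(3,150,50),(16,255,255))>0)
k=(P[:,2]>.05)&(P[:,2]<.135)&(abs(P[:,1]+.195)<.02)&(abs(P[:,0]-.5)<.03); P=P[k]
ok=abs(np.percentile(P[:,2],97)-.127)<.004 and s['tcp_pos'][2]>.2
print(len(P),u[k].mean(),v[k].mean(),np.percentile(P,[3,97],axis=0).round(4).tolist(),ok)
if ok: print(bot.hand_in())
```

```text
7.8 [ 0.49862522 -0.19399442  0.24469745] [-0.35714617 -0.14144473 -0.96588351]
122 202.54098360655738 196.70491803278688 [[0.4988, -0.2029, 0.1091], [0.5168, -0.1863, 0.1271]] True
the job is handed in; nothing more can be done
None
```

I pressed the orange roller arm down about 38 mm, past its 24 mm click point, and it sprang all the way back up; the blue roller was not touched, and the job was handed in at about 8 s (a first press moved the arm only about 5 mm, because the fingertips sit 33 mm above the reported TCP).

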